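# Clear the tea bowls from the mahjong table on their carrier

## Task

The tiles are about to come up, so the tea has to leave the table: stand the loose tea bowl upright in the middle of the empty raised pad of the rosewood tea carrier and let go of it, then take the carrier by its handle and lift it, with both bowls standing on it, about 10 cm clear of the table. Keep it level and steady up there and finish while still holding it in the air; do not put it down. Leave the bangle, the coaster and the hair claw where they lie, and do not tip over or drop a bowl.

Things in the scene. Friction and masses are not known exactly. Their poses are not given: they have to be found in the camera images.
- carrier: Rosewood tea carrier, about 0.4 kg, standing loose on the table: a board 250 x 90 x 10 mm with a raised round flat pad near each end and an upright handle across its middle. Origin at the centre of the board's underside, x along the 250 mm length (towards the free pad), z up. May stand at any yaw.
- handle (a point): Centre of the carrier's grip bar, 123 mm above the carrier's underside (axes as the carrier's). The bar is horizontal along the carrier's y (across the board): 84 mm long, 14 mm thick (along the carrier's x), 24 mm tall, carried on a post at each end, open beneath. Its top is 135 mm above the carrier's underside.
- free_pad (a point): Centre of the top face of the carrier's empty pad: flat round pad 52 mm across, its top 22 mm above the carrier's underside and 12 mm above the board, 85 mm from the handle along the carrier's +x. Axes as the carrier's.
- taken_pad (a point): Centre of the top face of the equal pad at the other end (85 mm from the handle along -x), which already carries a bowl.
- loose_bowl_center (a point): White porcelain tea bowl with a thin gold rim, straight upper sides: 60 mm across and 48 mm tall, upper half a plain cylinder, narrowing below to a foot 36 mm across; wall 4 mm; empty, about 0.12 kg. This is the one standing by itself upright on the table. Point: its centre, half-way up (24 mm above its foot), z along its axis.
- seated_bowl_center (a point): White porcelain tea bowl with a thin gold rim, straight upper sides: 60 mm across and 48 mm tall, upper half a plain cylinder, narrowing below to a foot 36 mm across; wall 4 mm; empty, about 0.12 kg. The twin that already stands on the carrier. Point: its centre, half-way up, z along its axis.
- bangle: Pale jade bangle, a ring 74 mm across and 9 mm thick, lying flat; a bystander to leave alone. Origin at the centre of its underside.
- coaster: Round flat rosewood coaster, 96 mm across and 8 mm thick, lying on the table; a bystander to leave alone. Origin at the centre of its underside.
- hair_claw: Pink plastic hair claw, about 70 x 34 x 45 mm; a bystander to leave alone. Origin at the centre of its underside.
Mind the look-alikes: they are no part of the job. Leave any turquoise look-alike of the part that bears loose_bowl_center alone. What is shaped like the part that bears seated_bowl_center but blue is not meant.

How it is judged:
By the outcome, as a careful person would: the job done as asked, in the order asked, and still so for the second after the job is handed in, while the arm keeps its last pose, push and grip.
It also fails if it takes over 54 s, if anything falls off the work surface, if the arm or the gripper's body presses on something with over 40 N, if the wrist force passes 120 N, or if a joint passes its speed limit or range.

## Robot

A 6-joint arm with a two-finger parallel gripper is mounted at the origin on the work surface. World frame = base frame: x ahead of the robot, y to its left, z up, the work surface at z = 0. Lengths are in m, angles in rad, forces in N, time in s.
With the tool pointing down it reaches from about 0.35 to 0.775 m from the base axis. Payload 7.3 kg.
Tool frame: the origin (TCP) lies at the very end of the fingers, on their centre line; the grasp point (between the pads) lies 19 mm behind it (pinch_z is the distance from the TCP to the grasp point, in m); z points along the fingers, y is the line along which they close (so a half turn about z gives the same grasp; the last joint's range is limited). The gripper opens to 92 mm and grips with 3 to 60 N. Pads are 19 mm wide; open, the fingers measure 130 mm over their backs; the gripper's body (75 mm by 190 mm) begins 47 mm behind the grasp point.
Start: joints at [-1.444, 0.342, 1.524, -0, 1.275, -0.146], TCP at [0.141, -0.506, 0.227] pointing down, gripper open.
Joint ranges: [-2.53, 2.53], [-0.77, 2.02], [0.04, 2.7], [-1, 4.14], [0.28, 2.66], [-3.11, 3.11]. Speed limits (rad/s): [2.57, 2.57, 3.14, 3.14, 3.14, 3.14].

## Interface

Orientations are given as [roll, pitch, yaw] about the fixed x, y, z axes, in that order (R = Rz(yaw) Ry(pitch) Rx(roll)).
In Python, from cell import * gives the robot as it stands.
- The arm moves only by the tool arm_command, never from a script. Its arguments are lists of equal length, an entry for each row: "fingers": the gripper command: -1 is fully open, 1 is shut, values between are in proportion; "travel": the shift along the tool's x, y, z in m, a list of three; "dr": the turn, a rotation vector about the tool's x, y, z in degrees, a list of three. In form: {"fingers": [fingers, ...], "travel": [[x, y, z], ...], "dr": [[wx, wy, wz], ...]}. A call has 1 to 8 rows; each row is the pose to reach, as a shift and turn from the pose commanded when the call began, along the tool's axes at that moment; what a row does not reach only later rows make up. A row lasts 1/12 s, in which the tool goes at most 41.7 mm and 7.16 degrees, less where a joint would pass 70% of its speed; a pose out of reach is approached as far as the arm can. A call with a gripper value outside its range is refused whole. The fingers move at their own pace and stop on an object; "squeeze" is the grip in N (left out, the last holds). Time passes only in rows, so rows that repeat a pose let the fingers close. It gives the time, the measured TCP pose, the force, the opening and the grip force at its end, in the units of the state.
- observe(): the state, without advancing time (a new reading comes with each control period).
- read_camera(name): name is "scene" or "top" or "wrist"; returns a dict with "color" (384x512x3 uint8, blue, green, red), "z_map" (384x512 float32, m along the optical axis (not along the pixel's ray), 0 where there is no reading), "fx", "fy", "cx", "cy" (pixels), "R" (3x3) and "t" (3): a world point X has camera coordinates R X + t. Camera axes: x right, y down, z forward; pixel columns grow to the right and rows downward; lengths in m; the calibration is good to about 2 mm. A picture is of the moment at which its call begins.
- hand_in(): hands the job in; it is judged then, once.
The state is a dict: "time": time; "qpos": joint angles; "qvel": joint speeds; "joint_efforts": joint torques, N m; "tool_pos": TCP position; "tool_rot": TCP orientation; "contact_force": force on the tool from outside, world axes, zero at the start; "torque": the same for the moment, N m; "opening": finger opening in m; "grip_force": force on a finger pad.
Only numpy, scipy, OpenCV 4.12 (cv2) and the standard library are available. Lean on these libraries where they do the work, as an engineer would, in place of code of your own. Each camera call takes 0.05 s, during which the arm holds its last target. There are 200 camera calls.

## Working session

There is one attempt and no reset: what is moved stays moved. The work goes in short steps, Python scripts to look and compute and a tool call to move; the robot and the scene stay as the last step left them, time stands still between calls to the robot, and variables do not carry over. Pictures are saved under pics/ and viewed, at most 10 in all, crops included, and the job is handed in when it is done.

Besides the shell and the picture viewer there is one more tool, called after "Call:" by a JSON object that holds its "method" and its "body", one argument or row to a line. arm_command: Moves the arm, as the interface text tells. Its arguments: {"type":"object","properties":{"fingers":{"type":"array","items":{"type":"number"}},"travel":{"type":"array","items":{"type":"array","items":{"type":"number"}}},"dr":{"type":"array","items":{"type":"array","items":{"type":"number"}}},"squeeze":{"type":"number"}},"required":["fingers","travel","dr"]}

```bash
mkdir -p pics; ls
python3 - <<'E'
from cell import *
import cv2,numpy as np
for n in("scene","top"):
    c=read_camera(n); cv2.imwrite(f"pics/{n}0.png",c["color"]); np.savez(f"{n}0.npz",**c)
    print(n,c["fx"],c["cx"],c["cy"],c["R"].round(3).tolist(),c["t"])
print(observe())
E
```

```text
pics
scene 492.5660910912882 252.44200982920796 191.8723357101405 [[0.203, 0.979, 0.001], [0.661, -0.136, -0.738], [-0.723, 0.15, -0.675]] [-0.14945324 -0.33243012  1.82313013]
top 486.29598188862525 253.53147051046233 194.51798082031985 [[0.018, -1.0, -0.005], [-0.997, -0.018, -0.081], [0.081, 0.006, -0.997]] [-0.00461459  0.62965754  1.62433536]
{'time': 0.1, 'qpos': array([-1.44401478e+00,  3.42635819e-01,  1.52489986e+00, -3.86746496e-05,
        1.27539039e+00, -1.46008305e-01]), 'qvel': array([-0.00188651, -0.0009111 , -0.00367113,  0.00013265,  0.00319522,
       -0.00130875]), 'joint_efforts': array([ 4.05350802e-04, -4.32006776e+01, -2.44692349e+01,  7.17993546e-02,
        5.25965681e-02, -5.92065226e-05]), 'tool_pos': array([ 0.14140585, -0.50523247,  0.22613095]), 'tool_rot': array([-3.14026804e+00, -1.57407894e-04,  2.72801032e-01]), 'contact_force': array([ 0.36876791, -0.17782575,  0.25154773]), 'torque': array([-0.00368174,  0.00992488,  0.03808112]), 'grip_force': 0.0, 'opening': 0.09158430456189752}
```

View pics/scene0.png

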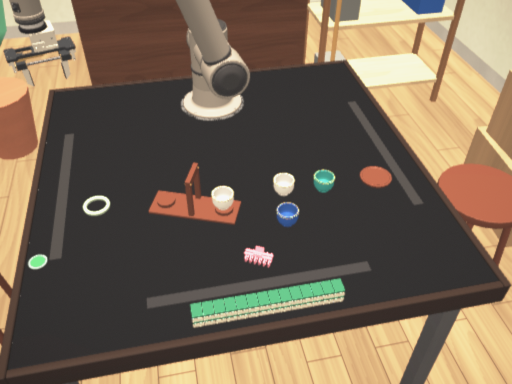

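View pics/top0.png

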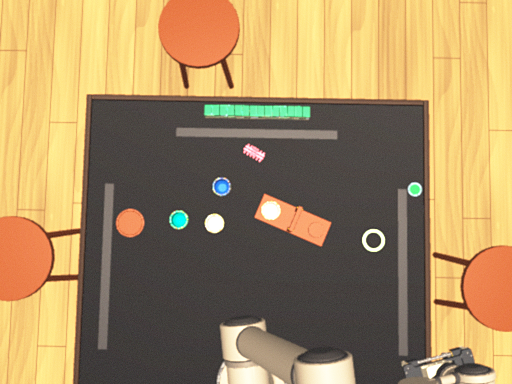

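Candidates for the loose bowl in the scene view are white (284,184), turquoise (324,180), blue (287,214), and the white one on the carrier (222,200). The white one standing by itself at (284,184), top view (214,223), fits. The free pad is at scene (165,200), top (317,229). I'll confirm in one crop and measure.

```bash
cat > h.py <<'E'
import numpy as np,cv2
def ray(c,uv,z):
    """pixels -> world points on plane z"""
    uv=np.atleast_2d(uv).astype(float)
    d=np.c_[(uv[:,0]-c["cx"])/c["fx"],(uv[:,1]-c["cy"])/c["fy"],np.ones(len(uv))]@c["R"]
    o=-c["R"].T@c["t"]; s=(z-o[2])/d[:,2]
    return o+d*s[:,None]
def cloud(c):
    v,u=np.mgrid[:384,:512]; Z=c["z_map"]
    P=np.stack([(u-c["cx"])/c["fx"]*Z,(v-c["cy"])/c["fy"]*Z,Z],-1)
    return (P-c["t"])@c["R"]
def fitcircle(p):
    A=np.c_[2*p[:,:2],np.ones(len(p))]; s=np.linalg.lstsq(A,(p[:,:2]**2).sum(1),rcond=None)[0]
    return s[:2],np.sqrt(s[2]+s[0]**2+s[1]**2)
E
python3 - <<'E'
from h import *
t=dict(np.load("top0.npz")); s=dict(np.load("scene0.npz"))
cv2.imwrite("pics/crop.png",np.hstack([cv2.resize(s["color"][150:240,140:340],(800,360),interpolation=cv2.INTER_CUBIC)]))
for n,c,box in(("top",t,(180,340,180,260)),("scene",s,(140,305,150,240))):
    u0,u1,v0,v1=box; hsv=cv2.cvtColor(c["color"],cv2.COLOR_BGR2HSV); P=cloud(c)
    m=np.zeros((384,512),np.uint8); m[v0:v1,u0:u1]=1
    w=((hsv[...,2]>130)&(hsv[...,1]<100)).astype(np.uint8)*m
    for k in cv2.findContours(w,cv2.RETR_EXTERNAL,cv2.CHAIN_APPROX_NONE)[0]:
        if cv2.contourArea(k)<60: continue
        k=k[:,0]; 
        mm=cv2.drawContours(np.zeros_like(w),[k],-1,1,-1)>0
        print(n,"white",k.mean(0),cv2.contourArea(k),"z max",np.percentile(P[mm][:,2],[5,50,95]).round(4))
        for z in(.048,.07): print("  z",z,fitcircle(ray(c,k,z)), )
    r=((hsv[...,2]>60)&(hsv[...,1]>110)&((hsv[...,0]<14)|(hsv[...,0]>170))).astype(np.uint8)*m
    Q=P[r>0]; b=Q[(Q[:,2]<.03)]; print(n,"carrier low", b.mean(0), cv2.minAreaRect(b[:,:2].astype(np.float32)))
    hd=Q[Q[:,2]>.1]; print("  handle",len(hd),hd.mean(0) if len(hd) else"",cv2.minAreaRect(hd[:,:2].astype(np.float32)) if len(hd)>3 else "", Q[:,2].max())
    k=max(cv2.findContours(r,cv2.RETR_EXTERNAL,cv2.CHAIN_APPROX_NONE)[0],key=cv2.contourArea)[:,0]
    if n=="top": print("  rect z=.01",cv2.minAreaRect(ray(c,k,.01)[:,:2].astype(np.float32)))
    print("table z", P[250:260,200:300,2].mean())
E
```

```text
top white [214.01754386 222.92982456] 269.5 z max [0.0005 0.0146 0.051 ]
  z 0.048 (array([0.53014866, 0.13733199]), np.float64(0.03097832784958891))
  z 0.07 (array([0.52968023, 0.13541874]), np.float64(0.030558185242053632))
top white [270.39622642 209.90566038] 266.5 z max [0.0109 0.0357 0.0735]
  z 0.048 (array([ 0.57716299, -0.05065249]), np.float64(0.030877432186130115))
  z 0.07 (array([ 0.57605692, -0.05001621]), np.float64(0.030458657972891517))
top carrier low [ 0.54101134 -0.14177689  0.01107684] ((0.5515598058700562, -0.12888355553150177), (0.25465020537376404, 0.10202209651470184), 67.65546417236328)
  handle 136 [ 0.54334891 -0.11647683  0.25852587] ((0.5216190218925476, -0.08895119279623032), (0.054586611688137054, 0.16962206363677979), 34.81255340576172) 1.670123537278616
  rect z=.01 ((0.5512184500694275, -0.12806440889835358), (0.25316789746284485, 0.10121414810419083), 67.63375091552734)
table z 0.003505103851150096
scene white [287.24561404 210.33333333] 288.5 z max [0.0099 0.0382 0.0495]
  z 0.048 (array([0.65542873, 0.11265218]), np.float64(0.031233090747088077)
[... 199 characters left out ...]
 np.float64(0.040987597296998975))
  z 0.07 (array([ 0.58984616, -0.05374671]), np.float64(0.04002471535146608))
scene white [283.46875 182.9375 ] 381.0 z max [0.0012 0.0316 0.049 ]
  z 0.048 (array([0.54561594, 0.13062186]), np.float64(0.04110859855943288))
  z 0.07 (array([0.56962459, 0.12348158]), np.float64(0.04014287404837763))
scene carrier low [ 0.55376254 -0.13595066  0.01192212] ((0.475943922996521, -0.10025191307067871), (0.2552815079689026, 0.2494727373123169), 66.77335357666016)
  handle 223 [ 0.58209054 -0.13086984  0.1499803 ] ((1.0346782207489014, -0.15896986424922943), (0.03846317529678345, 1.0655500888824463), 86.38996887207031) 0.9844877436084181
table z 0.01053390784883114
```

View pics/crop.png

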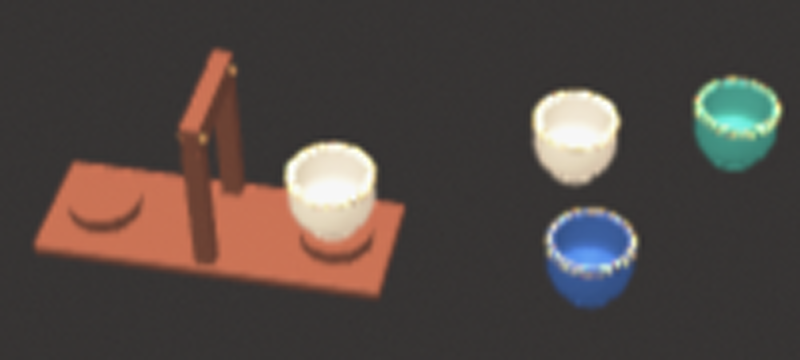

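The crop confirms it: the loose white bowl is at crop (575,135), clear of the blue and turquoise ones. The carrier's free pad is at the left end, crop (105,200), and the other white bowl stands on the right pad. I'm moving toward the carrier for a closer view.

Call:
{"method": "arm_command", "body": {
  "fingers": [-1, -1, -1, -1, -1, -1, -1, -1],
  "travel": [
    [0.25, -0.126, -0.06],
    [0.25, -0.126, -0.06],
    [0.25, -0.126, -0.06],
    [0.25, -0.126, -0.06],
    [0.25, -0.126, -0.06],
    [0.25, -0.126, -0.06],
    [0.25, -0.126, -0.06],
    [0.25, -0.126, -0.06]
  ],
  "dr": [
    [0, 0, 0],
    [0, 0, 0],
    [0, 0, 0],
    [0, 0, 0],
    [0, 0, 0],
    [0, 0, 0],
    [0, 0, 0],
    [0, 0, 0]
  ]
}}

```text
time: 0.77
tool_pos: [0.3522, -0.3131, 0.2881]
tool_rot: [3.14, -0.003, 0.279]
contact_force: [-0.3, -0.2, 0.2]
opening: 0.0918
grip_force: 0.0
```

Call:
{"method": "arm_command", "body": {
  "fingers": [-1, -1, -1, -1, -1, -1, -1, -1],
  "travel": [
    [0.246, -0.126, -0.06],
    [0.246, -0.126, -0.06],
    [0.246, -0.126, -0.06],
    [0.246, -0.126, -0.06],
    [0.246, -0.126, -0.06],
    [0.246, -0.126, -0.06],
    [0.246, -0.126, -0.06],
    [0.246, -0.126, -0.06]
  ],
  "dr": [
    [0, 0, -30],
    [0, 0, -30],
    [0, 0, -30],
    [0, 0, -30],
    [0, 0, -30],
    [0, 0, -30],
    [0, 0, -30],
    [0, 0, -30]
  ]
}}

```text
time: 1.43
tool_pos: [0.5546, -0.1255, 0.3468]
tool_rot: [3.141, -0.002, 0.801]
contact_force: [-0.5, 0.3, 0.4]
opening: 0.0922
grip_force: 0.0
```

Run:
```python
from cell import *
from h import *
c=read_camera("wrist"); cv2.imwrite("pics/w1.png",c["color"]); np.savez("w1.npz",**c)
o=observe(); print(o["time"],o["tool_pos"],np.degrees(o["tool_rot"])); print(c["fx"],-c["R"].T@c["t"],c["R"].round(2).tolist())
```

```text
1.4833 [ 0.55275677 -0.12747652  0.34612505] [-1.79980917e+02  9.75690842e-05  4.58645027e+01]
284.95728247556417 [ 0.60699103 -0.07218817  0.50466626] [[0.72, -0.7, 0.0], [-0.67, -0.69, 0.27], [-0.19, -0.2, -0.96]]
```

View pics/w1.png

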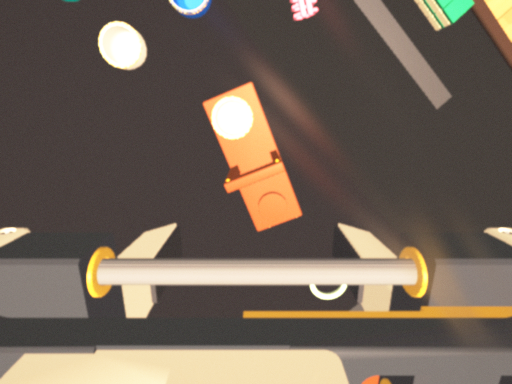

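The wrist view shows the board with corners (204,103), (251,83), (301,214) and (258,230), the free pad at (272,203), the seated bowl at (232,118) and the loose bowl at (122,45). I'm measuring these now.

Run:
```python
from h import *
c=dict(np.load("w1.npz")); hsv=cv2.cvtColor(c["color"],cv2.COLOR_BGR2HSV); m=np.zeros((384,512),np.uint8); m[0:236,80:330]=1
w=((hsv[...,2]>140)&(hsv[...,1]<110)).astype(np.uint8)*m
for k in cv2.findContours(w,cv2.RETR_EXTERNAL,cv2.CHAIN_APPROX_NONE)[0]:
    if cv2.contourArea(k)<300: continue
    k=cv2.convexHull(k)[:,0]
    print("white",k.mean(0))
    for z in(.048,.07): print("  ",z,fitcircle(ray(c,k,z)))
r=((hsv[...,2]>90)&(hsv[...,1]>110)&((hsv[...,0]<16)|(hsv[...,0]>170))).astype(np.uint8)*m
k=max(cv2.findContours(r,cv2.RETR_EXTERNAL,cv2.CHAIN_APPROX_NONE)[0],key=cv2.contourArea)
k=cv2.convexHull(k)[:,0]
print("rect all",cv2.minAreaRect(ray(c,k,.01)[:,:2].astype(np.float32)))
C=ray(c,[(204,103),(251,83),(301,214),(258,230)],.01)[:,:2]; print("corners",C, "mean",C.mean(0))
d=C[2]+C[3]-C[0]-C[1]; print("yaw",np.degrees(np.arctan2(d[1],d[0])),np.linalg.norm(d)/2)
print("pad",ray(c,(272,202.5),.022),"seated-ref")
P=cloud(c); sel=(r>0)&(P[...,2]>.12)&(P[...,2]<.15); Q=P[sel]; print("handle cloud",len(Q),Q.mean(0),cv2.minAreaRect(Q[:,:2].astype(np.float32)))
```

```text
white [231.37037037 113.66666667]
   0.048 (array([ 0.57461778, -0.05085761]), np.float64(0.033142658389513246))
   0.07 (array([ 0.57617737, -0.05188522]), np.float64(0.03154600333834179))
white [120.92592593  42.18518519]
   0.048 (array([0.53136005, 0.13079289]), np.float64(0.03409224791202617))
   0.07 (array([0.53500359, 0.12101423]), np.float64(0.032449846171194445))
white [304.5  11.1]
   0.048 (array([ 0.75594501, -0.01359639]), np.float64(0.018615095798739652))
   0.07 (array([ 0.74876912, -0.01641907]), np.float64(0.01771830935555145))
rect all ((0.537166178226471, -0.12458530068397522), (0.2527533769607544, 0.11552819609642029), 67.76800537109375)
corners [[ 5.55510145e-01 -3.89312977e-04]
 [ 6.33043032e-01 -3.23268221e-02]
 [ 5.41271676e-01 -2.57772340e-01]
 [ 4.62303861e-01 -2.25541863e-01]] mean [ 0.54803218 -0.12900758]
yaw -112.31892635976878 0.24354432144598487
pad [[ 0.5202662  -0.20122389  0.022     ]] seated-ref
handle cloud 582 [ 0.5440392  -0.12529569  0.13303612] ((0.5478159785270691, -0.12801796197891235), (0.014329717494547367, 0.08325043320655823), 67.49469757080078)
```

Call:
{"method": "arm_command", "body": {
  "fingers": [-1, -1, -1, -1, -1, -1, -1, -1],
  "travel": [
    [0.173, -0.198, 0.15],
    [0.173, -0.198, 0.15],
    [0.173, -0.198, 0.15],
    [0.173, -0.198, 0.15],
    [0.173, -0.198, 0.15],
    [0.173, -0.198, 0.15],
    [0.173, -0.198, 0.15],
    [0.173, -0.198, 0.15]
  ],
  "dr": [
    [0, 0, 0],
    [0, 0, 0],
    [0, 0, 0],
    [0, 0, 0],
    [0, 0, 0],
    [0, 0, 0],
    [0, 0, 0],
    [0, 0, 0]
  ]
}}

```text
time: 2.15
tool_pos: [0.5276, 0.1355, 0.193]
tool_rot: [-3.136, 0.004, 0.799]
contact_force: [-0.7, 0.0, -0.6]
opening: 0.0916
grip_force: 0.0
```

Call:
{"method": "arm_command", "body": {
  "fingers": [-1, -1, -1],
  "travel": [
    [0, 0, 0],
    [0, 0, 0],
    [0, 0, 0]
  ],
  "dr": [
    [0, 0, 0],
    [0, 0, 0],
    [0, 0, 0]
  ]
}}

```text
time: 2.4
tool_pos: [0.5314, 0.131, 0.1976]
tool_rot: [3.14, -0.001, 0.795]
contact_force: [0.8, -0.2, 0.4]
opening: 0.0917
grip_force: 0.0
```

```bash
cat >> h.py <<'E'
def tool_delta(o,xyz):
    from scipy.spatial.transform import Rotation as Ro
    return Ro.from_euler("xyz",o["tool_rot"]).inv().apply(np.array(xyz)-o["tool_pos"])
E
python3 - <<'E'
from cell import *
from h import *
c=read_camera("wrist"); cv2.imwrite("pics/w2.png",c["color"]); np.savez("w2.npz",**c)
o=observe(); print(o["time"],o["tool_pos"],np.degrees(o["tool_rot"]))
hsv=cv2.cvtColor(c["color"],cv2.COLOR_BGR2HSV); m=np.zeros((384,512),np.uint8); m[100:250,150:360]=1
w=((hsv[...,2]>140)&(hsv[...,1]<110)).astype(np.uint8)*m
P=cloud(c)
for k in cv2.findContours(w,cv2.RETR_EXTERNAL,cv2.CHAIN_APPROX_NONE)[0]:
    if cv2.contourArea(k)<300: continue
    k=cv2.convexHull(k)[:,0]; print(k.min(0),k.max(0),fitcircle(ray(c,k,.048)))
s=(np.abs(P[...,2]-.048)<.004)&(np.hypot(P[...,0]-.53,P[...,1]-.134)<.05); q=P[s]; print(len(q)); f=fitcircle(q); print("depth rim",f); print("delta",tool_delta(o,[*f[0],.02]))
E
```

```text
2.45 [0.53155183 0.13089041 0.19777305] [ 1.79898824e+02 -6.11252062e-02  4.55062822e+01]
[150 223] [176 249] (array([0.41020102, 0.16020496]), np.float64(0.018063602264797106))
[225 151] [280 207] (array([0.53101533, 0.13595551]), np.float64(0.03171452917126046))
[320 100] [359 144] (array([0.64886417, 0.11541388]), np.float64(0.02812384023407099))
647
depth rim (array([0.53060625, 0.13629257]), np.float64(0.02786334414384343))
delta [ 0.00300117 -0.00477443  0.1777682 ]
```

View pics/w2.png

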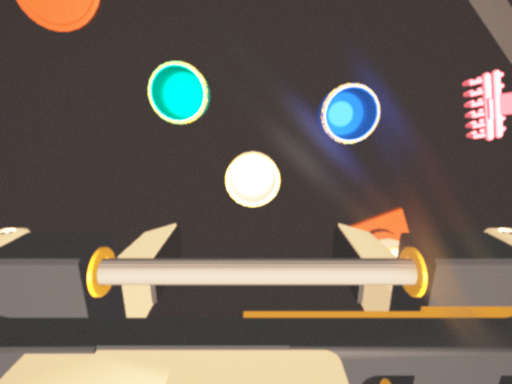

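The loose white bowl is at (253,180), between the fingers and with no neighbour near the finger paths. I'm descending.

Call:
{"method": "arm_command", "body": {
  "fingers": [-1, -1, -1, -1, -1, -1, -1, -1],
  "travel": [
    [0.003, -0.005, 0.03],
    [0.003, -0.005, 0.06],
    [0.003, -0.005, 0.09],
    [0.003, -0.005, 0.12],
    [0.003, -0.005, 0.145],
    [0.003, -0.005, 0.165],
    [0.003, -0.005, 0.179],
    [0.003, -0.005, 0.179]
  ],
  "dr": [
    [0, 0, 0],
    [0, 0, 0],
    [0, 0, 0],
    [0, 0, 0],
    [0, 0, 0],
    [0, 0, 0],
    [0, 0, 0],
    [0, 0, 0]
  ]
}}

```text
time: 3.12
tool_pos: [0.5283, 0.1366, 0.0157]
tool_rot: [-3.139, 0.003, 0.794]
contact_force: [-0.1, 0.1, -0.3]
opening: 0.0918
grip_force: 0.0
```

Call:
{"method": "arm_command", "body": {
  "fingers": [0, 0.2, 0.3, 0.4, 0.5, 0.6, 0.6, 0.6],
  "travel": [
    [0, 0, 0],
    [0, 0, 0],
    [0, 0, 0],
    [0, 0, 0],
    [0, 0, 0],
    [0, 0, 0],
    [0, 0, 0],
    [0, 0, 0]
  ],
  "dr": [
    [0, 0, 0],
    [0, 0, 0],
    [0, 0, 0],
    [0, 0, 0],
    [0, 0, 0],
    [0, 0, 0],
    [0, 0, 0],
    [0, 0, 0]
  ],
  "squeeze": 12
}}

```text
time: 3.78
tool_pos: [0.5298, 0.1384, 0.0185]
tool_rot: [3.14, -0.001, 0.797]
contact_force: [0.5, -1.1, 5.0]
opening: 0.0584
grip_force: 12.0
```

Call:
{"method": "arm_command", "body": {
  "fingers": [0.6, 0.6, 0.6, 0.6, 0.6, 0.6, 0.6, 0.6],
  "travel": [
    [0, 0, -0.01],
    [0, 0, -0.03],
    [0, 0, -0.06],
    [0, 0, -0.09],
    [0, 0, -0.12],
    [0, 0, -0.15],
    [0, 0, -0.18],
    [0, 0, -0.19]
  ],
  "dr": [
    [0, 0, 0],
    [0, 0, 0],
    [0, 0, 0],
    [0, 0, 0],
    [0, 0, 0],
    [0, 0, 0],
    [0, 0, 0],
    [0, 0, 0]
  ]
}}

```text
time: 4.45
tool_pos: [0.5306, 0.1389, 0.2126]
tool_rot: [3.137, -0.005, 0.797]
contact_force: [0.8, 0.0, -0.5]
opening: 0.0584
grip_force: 12.0
```

Run:
```python
from cell import *
from h import *
o=observe(); print(o["time"],o["tool_pos"],np.degrees(o["tool_rot"]),o["opening"],o["grip_force"],o["contact_force"])
print(tool_delta(o,[.5154,-.2068,.20]))
```

```text
4.45 [0.53060568 0.13890347 0.2126052 ] [179.75657042  -0.31137624  45.64613069] 0.058384540090988604 11.9999142975181 [ 0.84988518  0.01375113 -0.45109694]
[-0.25788515  0.23075481  0.01218439]
```

Call:
{"method": "arm_command", "body": {
  "fingers": [0.6, 0.6, 0.6, 0.6, 0.6, 0.6, 0.6, 0.6],
  "travel": [
    [-0.01, 0.009, 0],
    [-0.029, 0.026, 0],
    [-0.051, 0.046, 0],
    [-0.075, 0.067, 0],
    [-0.099, 0.089, 0],
    [-0.123, 0.11, 0],
    [-0.147, 0.132, 0],
    [-0.17, 0.152, 0]
  ],
  "dr": [
    [0, 0, 0],
    [0, 0, 0],
    [0, 0, 0],
    [0, 0, 0],
    [0, 0, 0],
    [0, 0, 0],
    [0, 0, 0],
    [0, 0, 0]
  ]
}}

```text
time: 5.12
tool_pos: [0.5174, -0.0914, 0.2058]
tool_rot: [-3.139, 0.002, 0.796]
contact_force: [0.9, -0.2, -1.2]
opening: 0.0584
grip_force: 12.0
```

Call:
{"method": "arm_command", "body": {
  "fingers": [0.6, 0.6, 0.6, 0.6, 0.6, 0.6, 0.6, 0.6],
  "travel": [
    [-0.022, 0.02, 0],
    [-0.042, 0.038, 0],
    [-0.059, 0.053, 0],
    [-0.072, 0.065, 0],
    [-0.082, 0.073, 0],
    [-0.088, 0.079, 0],
    [-0.088, 0.079, 0],
    [-0.088, 0.079, 0]
  ],
  "dr": [
    [0, 0, -2],
    [0, 0, -6],
    [0, 0, -10],
    [0, 0, -14],
    [0, 0, -18],
    [0, 0, -21],
    [0, 0, -22],
    [0, 0, -22]
  ]
}}

```text
time: 5.78
tool_pos: [0.5128, -0.2076, 0.2061]
tool_rot: [-3.138, -0.0, 1.179]
contact_force: [-0.1, -0.6, -1.0]
opening: 0.0582
grip_force: 12.0
```

Call:
{"method": "arm_command", "body": {
  "fingers": [0.6, 0.6, 0.6],
  "travel": [
    [0, 0, 0],
    [0, 0, 0],
    [0, 0, 0]
  ],
  "dr": [
    [0, 0, 0],
    [0, 0, 0],
    [0, 0, 0]
  ]
}}

```text
time: 6.03
tool_pos: [0.5138, -0.2068, 0.2075]
tool_rot: [-3.141, -0.0, 1.181]
contact_force: [-0.2, 0.3, -1.0]
opening: 0.0579
grip_force: 12.0
```

Run:
```python
from cell import *
from h import *
c=read_camera("wrist"); cv2.imwrite("pics/w3.png",c["color"]); np.savez("w3.npz",**c)
o=observe(); print(o["time"],o["tool_pos"],np.degrees(o["tool_rot"]),o["opening"],o["grip_force"],o["contact_force"])
print(tool_delta(o,[.5154,-.2068,.042]))
P=cloud(c); ok=c["z_map"]>0
for nm,lo,hi in(("handle",.125,.145),("seated rim",.066,.076)):
    s=ok&(P[...,2]>lo)&(P[...,2]<hi)&(np.hypot(P[...,0]-.55,P[...,1]+.1)<.12); q=P[s]
    if len(q)>10: print(nm,len(q),q.mean(0),cv2.minAreaRect(q[:,:2].astype(np.float32)),fitcircle(q))
# held bowl: points near tcp
s=ok&(np.hypot(P[...,0]-o["tool_pos"][0],P[...,1]-o["tool_pos"][1])<.04)&(np.abs(P[...,2]-o["tool_pos"][2]-.02)<.03)
q=P[s]; print("held",len(q)); 
if len(q)>20: print(np.percentile(q[:,2],[1,50,99]),q[:,:2].min(0),q[:,:2].max(0))
```

```text
6.0833 [ 0.51391734 -0.20686485  0.20767286] [-1.79992627e+02  3.22611387e-04  6.76456101e+01] 0.05842452974171165 11.999933892373944 [1.34872884 0.43475328 0.16786874]
[0.00062481 0.00136789 0.16567269]
handle 2060 [ 0.54720747 -0.128242    0.13436996] ((0.5469242334365845, -0.12856289744377136), (0.016728604212403297, 0.08395208418369293), 67.65569305419922) (array([ 0.54707822, -0.12864838]), np.float64(0.02444266134928013))
seated rim 617 [ 0.569547   -0.06625846  0.06919099] ((0.5609727501869202, -0.09042831510305405), (0.09552111476659775, 0.060122739523649216), 69.72569274902344) (array([ 0.57127412, -0.06121068]), np.float64(0.0244334600272091))
held 7800
[0.19835337 0.23074876 0.25532195] [ 0.48134611 -0.23752904] [ 0.55377182 -0.17800333]
```

View pics/w3.png

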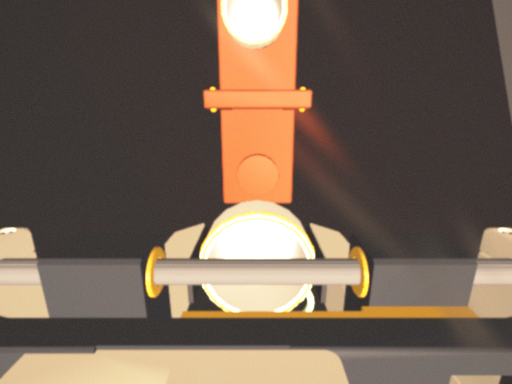

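The held bowl is level at (257,263), with the free pad at (258,175) and the handle bar at (258,99). I'll check the pad centre and where the bowl sits in the gripper.

Run:
```python
from h import *
c=dict(np.load("w3.npz")); P=cloud(c); ok=c["z_map"]>0
s=ok&(np.abs(P[...,2]-.022)<.005)&(np.hypot(P[...,0]-.5147,P[...,1]+.2072)<.035); q=P[s]; print("pad px",len(q),np.argwhere(s).min(0),np.argwhere(s).max(0), q.mean(0))
print("pad ray", ray(c,[(258,154),(237,175),(279,175)],.022))
# board corners at free end, z=.01
print("end corners",ray(c,[(223,202),(293,202)],.01))
# held rim (gold): left/right/back points on plane z=.2075+.0305
print("rim", ray(c,[(201,262),(313,262),(257,213)],.2077+.030))
g=c["color"][196:330,190:325].astype(int); print(P[235:240,205:310:15,2].round(3).tolist())
```

```text
pad px 1341 [154 237] [195 277] [ 0.51527362 -0.20594381  0.02145918]
pad ray [[ 0.52607186 -0.18320355  0.022     ]
 [ 0.49240036 -0.19728339  0.022     ]
 [ 0.54016444 -0.21691451  0.022     ]]
end corners [[ 0.45935555 -0.22547079  0.01      ]
 [ 0.54400582 -0.26025862  0.01      ]]
rim [[ 0.48999831 -0.19386064  0.2377    ]
 [ 0.54177472 -0.21513336  0.2377    ]
 [ 0.52575854 -0.18047032  0.2377    ]]
[[0.217, 0.237, 0.195, 0.196, 0.196, 0.196, 0.237], [0.217, 0.205, 0.196, 0.365, 0.195, 0.198, 0.235], [0.218, 0.205, 0.196, 0.195, 0.196, 0.196, 0.237], [0.217, 0.205, 0.195, 0.196, 0.196, 0.197, 0.207], [0.233, 0.204, 0.196, 0.195, 0.196, 0.196, 0.205]]
```

Call:
{"method": "arm_command", "body": {
  "fingers": [0.6, 0.6, 0.6, 0.6, 0.6, 0.6, 0.6, 0.6],
  "travel": [
    [0.001, 0.0015, 0.01],
    [0.001, 0.0015, 0.035],
    [0.001, 0.0015, 0.065],
    [0.001, 0.0015, 0.095],
    [0.001, 0.0015, 0.122],
    [0.001, 0.0015, 0.142],
    [0.001, 0.0015, 0.155],
    [0.001, 0.0015, 0.16]
  ],
  "dr": [
    [0, 0, 0],
    [0, 0, 0],
    [0, 0, 0],
    [0, 0, 0],
    [0, 0, 0],
    [0, 0, 0],
    [0, 0, 0],
    [0, 0, 0]
  ]
}}

```text
time: 6.75
tool_pos: [0.5143, -0.206, 0.0448]
tool_rot: [-3.137, -0.001, 1.181]
contact_force: [-0.7, 0.7, -1.8]
opening: 0.0583
grip_force: 12.0
```

Call:
{"method": "arm_command", "body": {
  "fingers": [0.6, 0.6, 0.6, 0.6, 0.6, 0.6],
  "travel": [
    [0, 0, 0.0],
    [0, 0, 0.002],
    [0, 0, 0.004],
    [0, 0, 0.005],
    [0, 0, 0.006],
    [0, 0, 0.006]
  ],
  "dr": [
    [0, 0, 0],
    [0, 0, 0],
    [0, 0, 0],
    [0, 0, 0],
    [0, 0, 0],
    [0, 0, 0]
  ]
}}

```text
time: 7.25
tool_pos: [0.5158, -0.2072, 0.0421]
tool_rot: [3.141, 0.0, 1.18]
contact_force: [-0.2, 0.3, -1.7]
opening: 0.0584
grip_force: 12.0
```

Run:
```python
from cell import *
from h import *
c=read_camera("scene"); cv2.imwrite("pics/s2.png",cv2.resize(c["color"][140:230,130:260],(780,540),interpolation=cv2.INTER_CUBIC))
o=observe(); print(o["time"],o["tool_pos"],np.degrees(o["tool_rot"]),o["opening"],o["grip_force"],o["contact_force"])
```

```text
7.3 [ 0.51583067 -0.2072127   0.04204573] [1.79962751e+02 8.74612369e-03 6.76296589e+01] 0.058531793578246304 11.999923478989496 [-0.1047594   0.45128598 -0.04692963]
```

Nearly touching. I'll creep down in half-millimetre steps until I see contact.

Call:
{"method": "arm_command", "body": {
  "fingers": [0.6, 0.6, 0.6, 0.6],
  "travel": [
    [0, 0, 0.0005],
    [0, 0, 0.001],
    [0, 0, 0.001],
    [0, 0, 0.001]
  ],
  "dr": [
    [0, 0, 0],
    [0, 0, 0],
    [0, 0, 0],
    [0, 0, 0]
  ]
}}

```text
time: 7.63
tool_pos: [0.5157, -0.2071, 0.0407]
tool_rot: [3.142, 0.0, 1.18]
contact_force: [-1.0, 0.0, -1.8]
opening: 0.0585
grip_force: 12.0
```

Call:
{"method": "arm_command", "body": {
  "fingers": [0.6, 0.6, 0.6, 0.6],
  "travel": [
    [0, 0, 0.0005],
    [0, 0, 0.0005],
    [0, 0, 0.0005],
    [0, 0, 0.0005]
  ],
  "dr": [
    [0, 0, 0],
    [0, 0, 0],
    [0, 0, 0],
    [0, 0, 0]
  ]
}}

```text
time: 7.97
tool_pos: [0.5157, -0.2072, 0.0405]
tool_rot: [3.141, 0.0, 1.18]
contact_force: [-1.6, 0.7, 4.5]
opening: 0.0584
grip_force: 12.0
```

Contact shows about 4.5 N, so I'm releasing slowly and going straight up.

Call:
{"method": "arm_command", "body": {
  "fingers": [-0.2, -0.4, -0.6, -0.8, -0.9, -0.9],
  "travel": [
    [0, 0, 0],
    [0, 0, 0],
    [0, 0, 0],
    [0, 0, 0],
    [0, 0, 0],
    [0, 0, 0]
  ],
  "dr": [
    [0, 0, 0],
    [0, 0, 0],
    [0, 0, 0],
    [0, 0, 0],
    [0, 0, 0],
    [0, 0, 0]
  ]
}}

```text
time: 8.47
tool_pos: [0.5157, -0.2071, 0.0401]
tool_rot: [-3.142, 0.0, 1.18]
contact_force: [0.0, -0.3, -0.2]
opening: 0.0851
grip_force: 0.0
```

Call:
{"method": "arm_command", "body": {
  "fingers": [-0.9, -0.9, -0.9, -0.9, -0.9, -0.9, -0.9, -0.9],
  "travel": [
    [0, 0, -0.01],
    [0, 0, -0.03],
    [0, 0, -0.06],
    [0, 0, -0.09],
    [0, 0, -0.12],
    [0, 0, -0.15],
    [0, 0, -0.17],
    [0, 0, -0.17]
  ],
  "dr": [
    [0, 0, 0],
    [0, 0, 0],
    [0, 0, 0],
    [0, 0, 0],
    [0, 0, 0],
    [0, 0, 0],
    [0, 0, 0],
    [0, 0, 0]
  ]
}}

```text
time: 9.13
tool_pos: [0.5176, -0.2081, 0.2161]
tool_rot: [3.132, 0.001, 1.181]
contact_force: [0.4, 0.1, 0.6]
opening: 0.0871
grip_force: 0.0
```

Run:
```python
from cell import *
from h import *
c=read_camera("wrist"); cv2.imwrite("pics/w4.png",c["color"]); np.savez("w4.npz",**c)
o=observe(); print(o["time"],o["tool_pos"],np.degrees(o["tool_rot"]),o["opening"],o["contact_force"])
P=cloud(c); ok=c["z_map"]>0
s=ok&(P[...,2]>.125)&(P[...,2]<.145)&(np.hypot(P[...,0]-.55,P[...,1]+.1)<.12); q=P[s]; print("handle",cv2.minAreaRect(q[:,:2].astype(np.float32)))
hsv=cv2.cvtColor(c["color"],cv2.COLOR_BGR2HSV); m=np.zeros((384,512),np.uint8); m[110:245,200:320]=1
w=((hsv[...,2]>140)&(hsv[...,1]<110)).astype(np.uint8)*m
for k in cv2.findContours(w,cv2.RETR_EXTERNAL,cv2.CHAIN_APPROX_NONE)[0]:
    if cv2.contourArea(k)>300: k=cv2.convexHull(k)[:,0]; print(k.min(0),k.max(0),fitcircle(ray(c,k,.07)))
print("to handle", tool_delta(o,[.5475,-.1285,.20]))
```

```text
9.1833 [ 0.51672956 -0.20768517  0.21339717] [1.79659632e+02 4.66264538e-02 6.76332445e+01] 0.08717538894570195 [ 0.21159735 -0.24445642 -0.9566352 ]
handle ((0.5474169254302979, -0.1283433586359024), (0.0149416234344244, 0.08398397266864777), 67.06312561035156)
[226 155] [281 211] (array([ 0.51599042, -0.20887362]), np.float64(0.031414840903213746))
to handle [ 0.0849479  -0.0017563   0.01331785]
```

View pics/w4.png

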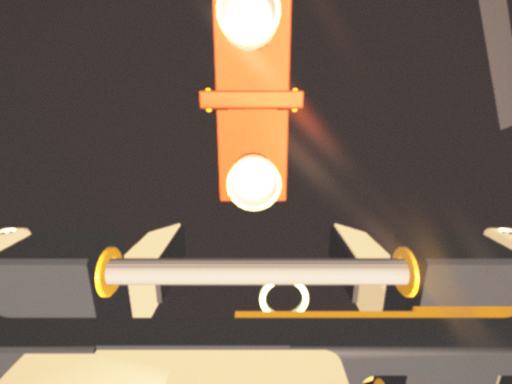

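The bowl stands upright on the free pad, centred at (253,183), within about 2 mm. Next I'm moving over the handle bar at (251,100) and turning 90°.

Call:
{"method": "arm_command", "body": {
  "fingers": [-0.9, -0.9, -0.9, -0.9, -0.9, -0.9, -0.9, -0.9],
  "travel": [
    [0.03, 0, 0],
    [0.06, -0.001, 0],
    [0.085, -0.0015, 0],
    [0.085, -0.0015, 0],
    [0.085, -0.0015, 0],
    [0.085, -0.0015, 0],
    [0.085, -0.0015, 0],
    [0.085, -0.0015, 0]
  ],
  "dr": [
    [0, 0, 5],
    [0, 0, 12],
    [0, 0, 19],
    [0, 0, 26],
    [0, 0, 33],
    [0, 0, 40],
    [0, 0, 47],
    [0, 0, 50]
  ]
}}

```text
time: 9.85
tool_pos: [0.546, -0.1276, 0.2091]
tool_rot: [-3.14, 0.002, 0.302]
contact_force: [-0.0, 0.1, -0.2]
opening: 0.0874
grip_force: 0.0
```

Call:
{"method": "arm_command", "body": {
  "fingers": [-0.7, -0.7, -0.7, -0.6, -0.6, -0.5, -0.5, -0.5],
  "travel": [
    [0, 0, 0],
    [0, 0, 0],
    [0, 0, 0],
    [0, 0, 0],
    [0, 0, 0],
    [0, 0, 0],
    [0, 0, 0],
    [0, 0, 0]
  ],
  "dr": [
    [0, 0, 7],
    [0, 0, 14],
    [0, 0, 21],
    [0, 0, 28],
    [0, 0, 35],
    [0, 0, 40],
    [0, 0, 40],
    [0, 0, 40]
  ]
}}

```text
time: 10.52
tool_pos: [0.5462, -0.1278, 0.2094]
tool_rot: [3.142, 0.002, -0.388]
contact_force: [-1.0, 0.2, -0.1]
opening: 0.069
grip_force: 0.0
```

Run:
```python
from cell import *
from h import *
c=read_camera("wrist"); np.savez("w5.npz",**c); cv2.imwrite("pics/w5.png",c["color"])
o=observe(); print(o["time"],o["tool_pos"],np.degrees(o["tool_rot"]),o["opening"],o["contact_force"])
P=cloud(c); ok=c["z_map"]>0
s=ok&(P[...,2]>.125)&(P[...,2]<.145)&(np.hypot(P[...,0]-.5475,P[...,1]+.128)<.055); q=P[s]; r=cv2.minAreaRect(q[:,:2].astype(np.float32));print("handle",len(q),r,q[:,2].max())
print("to handle", tool_delta(o,[.5475,-.1284,.104]))
```

```text
10.5667 [ 0.54626184 -0.12780059  0.20958891] [ 1.79994629e+02  7.59518182e-02 -2.22019390e+01] 0.06896257730768375 [-0.71001405 -0.59909816 -0.12444288]
handle 1525 ((0.5476548671722412, -0.12934939563274384), (0.01614953763782978, 0.083865687251091), 68.82313537597656) 0.13644215933764223
to handle [1.51282697e-03 7.72103285e-05 1.05587009e-01]
```

Call:
{"method": "arm_command", "body": {
  "fingers": [-0.5, -0.5, -0.5, -0.5, -0.5, -0.5, -0.5, -0.5],
  "travel": [
    [0.0015, 0.0005, 0.02],
    [0.0015, 0.0005, 0.04],
    [0.0015, 0.0005, 0.06],
    [0.0015, 0.0005, 0.08],
    [0.0015, 0.0005, 0.095],
    [0.0015, 0.0005, 0.106],
    [0.0015, 0.0005, 0.106],
    [0.0015, 0.0005, 0.106]
  ],
  "dr": [
    [0, 0, 0],
    [0, 0, 0],
    [0, 0, 0],
    [0, 0, 0],
    [0, 0, 0],
    [0, 0, 0],
    [0, 0, 0],
    [0, 0, 0]
  ]
}}

```text
time: 11.23
tool_pos: [0.5475, -0.1289, 0.1038]
tool_rot: [3.141, 0.001, -0.389]
contact_force: [-0.1, 0.7, 0.1]
opening: 0.0688
grip_force: 0.0
```

Call:
{"method": "arm_command", "body": {
  "fingers": [-0.2, 0, 0.2, 0.35, 0.45, 0.5, 0.55, 0.6],
  "travel": [
    [0, 0, 0],
    [0, 0, 0],
    [0, 0, 0],
    [0, 0, 0],
    [0, 0, 0],
    [0, 0, 0],
    [0, 0, 0],
    [0, 0, 0]
  ],
  "dr": [
    [0, 0, 0],
    [0, 0, 0],
    [0, 0, 0],
    [0, 0, 0],
    [0, 0, 0],
    [0, 0, 0],
    [0, 0, 0],
    [0, 0, 0]
  ],
  "squeeze": 15
}}

```text
time: 11.9
tool_pos: [0.5478, -0.129, 0.1043]
tool_rot: [3.142, -0.0, -0.39]
contact_force: [0.1, -0.5, 0.1]
opening: 0.021
grip_force: 0.0
```

Call:
{"method": "arm_command", "body": {
  "fingers": [0.65, 0.68, 0.71, 0.74, 0.77, 0.8, 0.9, 1],
  "travel": [
    [0, 0, 0],
    [0, 0, 0],
    [0, 0, 0],
    [0, 0, 0],
    [0, 0, 0],
    [0, 0, 0],
    [0, 0, 0],
    [0, 0, 0]
  ],
  "dr": [
    [0, 0, 0],
    [0, 0, 0],
    [0, 0, 0],
    [0, 0, 0],
    [0, 0, 0],
    [0, 0, 0],
    [0, 0, 0],
    [0, 0, 0]
  ]
}}

```text
time: 12.57
tool_pos: [0.5477, -0.1293, 0.1042]
tool_rot: [3.141, 0.0, -0.39]
contact_force: [-1.3, -3.4, -0.6]
opening: 0.0138
grip_force: 15.0
```

Call:
{"method": "arm_command", "body": {
  "fingers": [1, 1, 1, 1],
  "travel": [
    [0, 0, 0],
    [0, 0, 0],
    [0, 0, 0],
    [0, 0, 0]
  ],
  "dr": [
    [0, 0, 0],
    [0, 0, 0],
    [0, 0, 0],
    [0, 0, 0]
  ],
  "squeeze": 45
}}

```text
time: 12.9
tool_pos: [0.5478, -0.129, 0.1042]
tool_rot: [3.141, 0.0, -0.39]
contact_force: [-1.7, -2.6, -0.4]
opening: 0.0137
grip_force: 45.0
```

Firm grip on the bar (13.7 mm). I'm lifting gently and will check partway.

Call:
{"method": "arm_command", "body": {
  "fingers": [1, 1, 1, 1, 1, 1, 1, 1],
  "travel": [
    [0, 0, -0.001],
    [0, 0, -0.003],
    [0, 0, -0.006],
    [0, 0, -0.01],
    [0, 0, -0.014],
    [0, 0, -0.017],
    [0, 0, -0.019],
    [0, 0, -0.02]
  ],
  "dr": [
    [0, 0, 0],
    [0, 0, 0],
    [0, 0, 0],
    [0, 0, 0],
    [0, 0, 0],
    [0, 0, 0],
    [0, 0, 0],
    [0, 0, 0]
  ]
}}

```text
time: 13.57
tool_pos: [0.548, -0.129, 0.1248]
tool_rot: [-3.142, -0.001, -0.39]
contact_force: [0.4, 0.8, -5.1]
opening: 0.0139
grip_force: 45.0
```

Run:
```python
from cell import *
from h import *
c=read_camera("scene"); cv2.imwrite("pics/s3.png",cv2.resize(c["color"][110:240,130:260],(600,600),interpolation=cv2.INTER_CUBIC))
o=observe(); print(o["time"],o["tool_pos"],np.degrees(o["tool_rot"]),o["opening"],o["contact_force"],o["torque"])
```

```text
13.6167 [ 0.5480198  -0.12904428  0.12473732] [ 1.79998916e+02 -4.57177769e-02 -2.23709476e+01] 0.013596637878170737 [ 0.13445522 -0.32343616 -5.24566285] [-0.01311534  0.01376948  0.02574513]
```

View pics/s3.png

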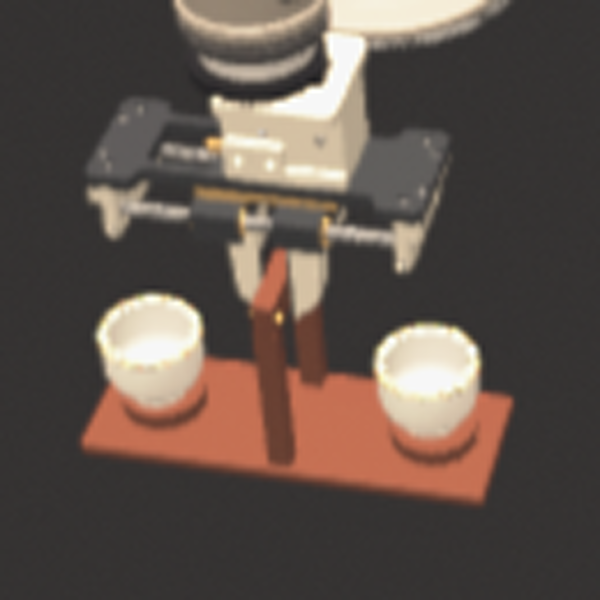

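The carrier is held off the table at about 2 cm, level, with both bowls upright (155,350) and (428,380). I'm lifting the remaining 8 cm.

Call:
{"method": "arm_command", "body": {
  "fingers": [1, 1, 1, 1, 1, 1, 1, 1],
  "travel": [
    [0, 0, -0.002],
    [0, 0, -0.006],
    [0, 0, -0.011],
    [0, 0, -0.017],
    [0, 0, -0.023],
    [0, 0, -0.029],
    [0, 0, -0.035],
    [0, 0, -0.041]
  ],
  "dr": [
    [0, 0, 0],
    [0, 0, 0],
    [0, 0, 0],
    [0, 0, 0],
    [0, 0, 0],
    [0, 0, 0],
    [0, 0, 0],
    [0, 0, 0]
  ]
}}

```text
time: 14.28
tool_pos: [0.5479, -0.129, 0.166]
tool_rot: [3.142, -0.0, -0.39]
contact_force: [-0.2, 1.5, -6.5]
opening: 0.0136
grip_force: 45.0
```

Call:
{"method": "arm_command", "body": {
  "fingers": [1, 1, 1, 1, 1, 1, 1, 1],
  "travel": [
    [0, 0, -0.006],
    [0, 0, -0.012],
    [0, 0, -0.018],
    [0, 0, -0.024],
    [0, 0, -0.03],
    [0, 0, -0.035],
    [0, 0, -0.038],
    [0, 0, -0.039]
  ],
  "dr": [
    [0, 0, 0],
    [0, 0, 0],
    [0, 0, 0],
    [0, 0, 0],
    [0, 0, 0],
    [0, 0, 0],
    [0, 0, 0],
    [0, 0, 0]
  ]
}}

```text
time: 14.95
tool_pos: [0.5481, -0.1291, 0.2049]
tool_rot: [3.142, -0.001, -0.39]
contact_force: [0.3, -0.2, -5.7]
opening: 0.0139
grip_force: 45.0
```

Call:
{"method": "arm_command", "body": {
  "fingers": [1, 1, 1, 1, 1, 1],
  "travel": [
    [0, 0, 0],
    [0, 0, 0],
    [0, 0, 0],
    [0, 0, 0],
    [0, 0, 0],
    [0, 0, 0]
  ],
  "dr": [
    [0, 0, 0],
    [0, 0, 0],
    [0, 0, 0],
    [0, 0, 0],
    [0, 0, 0],
    [0, 0, 0]
  ]
}}

```text
time: 15.45
tool_pos: [0.5478, -0.129, 0.204]
tool_rot: [3.141, 0.0, -0.39]
contact_force: [-0.1, 1.0, -5.3]
opening: 0.0134
grip_force: 45.0
```

Run:
```python
from cell import *
from h import *
c=read_camera("scene"); cv2.imwrite("pics/s4.png",cv2.resize(c["color"][80:230,100:300],(800,600),interpolation=cv2.INTER_CUBIC))
o=observe(); print(o["time"],o["tool_pos"],np.degrees(o["tool_rot"]),o["opening"],o["contact_force"],o["torque"],abs(o["qvel"]).max())
P=cloud(c); hsv=cv2.cvtColor(c["color"],cv2.COLOR_BGR2HSV)
s=(hsv[...,1]>110)&((hsv[...,0]<14)|(hsv[...,0]>170))&(P[...,2]>.09)&(P[...,2]<.13)&(np.hypot(P[...,0]-.548,P[...,1]+.129)<.14)
q=P[s]; A=np.c_[q[:,:2]-[.548,-.129],np.ones(len(q))]; f=np.linalg.lstsq(A,q[:,2],rcond=None)[0]; print("board plane",len(q),np.degrees(f[:2]),f[2])
```

```text
15.5 [ 0.54779706 -0.12896712  0.20407497] [ 1.79995475e+02  1.29506642e-02 -2.23706352e+01] 0.013358811716345176 [ 0.22896032 -0.33140583 -5.78108334] [ 0.02749884 -0.03549049 -0.02174522] 0.0022811620799860995
board plane 1693 [-1.13055185  0.50984364] 0.11133385607739182
```

View pics/s4.png

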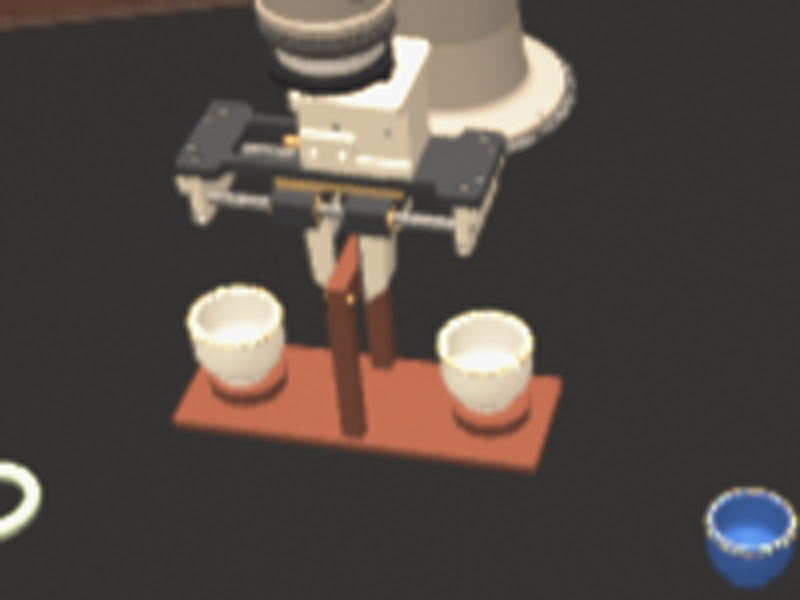

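The carrier is level within about 1° and steady, with its underside about 10 cm up and both bowls standing at (237,335) and (487,360). I'm handing in.

```bash
python3 -c "
from cell import *
print(hand_in())"
```

```text
the job is handed in; nothing more can be done
None
```

The loose bowl is standing on the free pad, and the carrier is held level by its handle about 10 cm above the table with both bowls upright; handed in at about 15.5 s, and no verdict came back.

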